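# Transfer washed resin prints to the curing rack in the same order

## Robot

A 7-joint arm with a two-finger parallel gripper is mounted at the origin on a cart in front of the work surface, level with it; the furniture and walls round the work are solid. World frame = base frame: x ahead of the robot, y to its left, z up, the work surface at z = 0. Lengths are in m, angles in rad, forces in N, time in s.
With the tool pointing down it reaches from about 0.425 to 0.875 m from the base axis. Payload 4.7 kg.
Tool frame: the origin (TCP) lies where the fingers leave the gripper's body, on its centre line; the fingertips stand 70 mm ahead of it and the grasp point (between the pads) lies 51 mm ahead of it; z points along the fingers, y is the line along which they close (so a half turn about z gives the same grasp; the last joint's range is limited). The gripper opens to 87 mm and grips with 3 to 60 N. Pads are 19 mm wide; open, the fingers measure 117 mm over their backs; the gripper's body (75 mm by 190 mm) begins 51 mm behind the grasp point.
Start: joints at [1.276, 0.321, -0.07, 1.45, 0.023, 1.371, -0.057], TCP at [0.198, -0.619, 0.292] pointing down, gripper open.
Joint ranges: [-2.86, 2.86], [-0.3, 2.09], [-1.38, 1.24], [0.06, 2.45], [-1.56, 4.7], [0.09, 2.05], [-2.69, 2.69]. Speed limits (rad/s): [2.57, 2.57, 3.14, 3.14, 3.14, 3.14, 3.14].

## Interface

Orientations are given as a rotation vector (axis times angle).
In Python, from bench import get_state, get_image, get_calibration, close_job gives the robot as it stands.
- The arm moves only by the tool send_rows, never from a script. Its argument "rows" is a list of rows, each an object of numbers: "hand": the finger opening in mm, from 0 to 87; "x", "y", "z": the shift along the world's x, y, z in mm; "roll": the turn about the world's z in degrees. A call has 1 to 10 rows; each row shifts and turns the commanded pose from where the row before left it; what a row does not reach is not made up. A row lasts 1/10 s, in which the tool goes at most 50 mm and 8.59 degrees, less where a joint would pass 70% of its speed; a pose out of reach is approached as far as the arm can. A call is refused whole if a number of a shift passes 50 or a number of a turn 8.59, either way. A call with a gripper value outside its range is refused whole. The fingers move at their own pace and stop on an object; "force" is the grip in N (left out, the last holds). Time passes only in rows, so rows that do not move let the fingers close. It gives the time, the measured TCP pose, the force, the opening and the grip force at its end, in the units of the state.
- get_state(): the state, without advancing time (a new reading comes with each control period).
- get_image(name): name is "scene" or "top"; returns the picture (420x560x3 uint8, blue, green, red); there is no depth.
- get_calibration(name): a dict with "mtx" (3x3 intrinsics, pixels), "D" ([k1, k2, p1, p2, k3] as OpenCV has them; the pictures are not rectified), "world_from_camera" (4x4, takes a point from camera to world coordinates). Camera axes: x right, y down, z forward; pixel columns grow to the right and rows downward; lengths in m; the calibration is good to about 2 mm. A picture is of the moment at which its call begins. get_calibration takes no time and is no camera call.
- close_job(): hands the job in; it is judged then, once.
The state is a dict: "time": time; "joint_positions": joint angles; "qd": joint speeds; "joint_torque": joint torques, N m; "position": TCP position; "tool_rot": TCP orientation; "ft_force": force on the tool from outside, world axes, zero at the start; "torque": the same for the moment, N m; "grip_width": opening from 0.0 (shut) to 1.0 (fully open); "grip_force": force on a finger pad.
Only numpy, scipy, OpenCV 4.12 (cv2) and the standard library are available. Lean on these libraries where they do the work, as an engineer would, in place of code of your own. Each camera call takes 0.05 s, during which the arm holds its last target. There are 200 camera calls.

## Task

Move the four washed resin prints from the pegs of the drying board to the posts of the curing rack, one on each post and fully home, keeping their order as counted from the handle: the print nearest the drying board's handle goes on the post nearest the curing rack's handle, and so on down the row, because their place in the row is the only record of which job each belongs to. The resin is still soft, so lower each print on to its seat; do not drop it.

Things in the scene. Friction and masses are not known exactly. Their poses are not given: they have to be found in the camera images.
- gear_mid (a point): printed spur gear, 14 teeth, 41 mm over the teeth; grey resin, 32 mm tall in all, 28 to 56 g, a 15 mm bore right through. Stands on a peg of the drying board at the start. This point is its centre, 16 mm above its underside and (seated) 42 mm above the worktop; z is the bore axis. Grip it across its outside in any direction.
- pulley_mid (a point): printed belt pulley: smooth round flanges 41 mm across at bottom and top, ribbed 30 mm waist between; grey resin, 32 mm tall in all, 28 to 56 g, a 15 mm bore right through. Stands on a peg of the drying board at the start. This point is its centre, 16 mm above its underside and (seated) 42 mm above the worktop; z is the bore axis. Grip it across its outside in any direction.
- star_mid (a point): printed star knob with six round lobes, 39 to 42 mm across; grey resin, 32 mm tall in all, 28 to 56 g, a 15 mm bore right through. Stands on a peg of the drying board at the start. This point is its centre, 16 mm above its underside and (seated) 42 mm above the worktop; z is the bore axis. Grip it across its outside in any direction.
- coupling_mid (a point): printed jaw-coupling half: round body 38 mm across, 22 mm tall, with three jaws on top; grey resin, 32 mm tall in all, 28 to 56 g, a 15 mm bore right through. Stands on a peg of the drying board at the start. This point is its centre, 16 mm above its underside and (seated) 42 mm above the worktop; z is the bore axis. Grip it across its outside in any direction.
- gear_peg: white peg fixed in the drying board: the one on which the gear stands at the start; the pegs look alike. A 26 mm round seat, 14 mm tall, carries the part; a 10 mm post with tapered tip stands 44 mm above it (tip 70 mm above the worktop). Origin: centre of its foot, 12 mm above the worktop.
- pulley_peg: white peg fixed in the drying board: the one on which the belt pulley stands at the start; the pegs look alike. A 26 mm round seat, 14 mm tall, carries the part; a 10 mm post with tapered tip stands 44 mm above it (tip 70 mm above the worktop). Origin: centre of its foot, 12 mm above the worktop.
- star_peg: white peg fixed in the drying board: the one on which the star knob stands at the start; the pegs look alike. A 26 mm round seat, 14 mm tall, carries the part; a 10 mm post with tapered tip stands 44 mm above it (tip 70 mm above the worktop). Origin: centre of its foot, 12 mm above the worktop.
- coupling_peg: white peg fixed in the drying board: the one on which the jaw coupling stands at the start; the pegs look alike. A 26 mm round seat, 14 mm tall, carries the part; a 10 mm post with tapered tip stands 44 mm above it (tip 70 mm above the worktop). Origin: centre of its foot, 12 mm above the worktop.
- drying_board: fixed pale grey plastic slab 70 x 226 x 12 mm with drain holes; four white pegs in a row 56 mm apart (14 mm free between prints); at one end its handle, a flat tab 41 mm long with a dark oval hole. Origin: centre of its underside, on the worktop; y runs along the row towards the handle. Pegs at y = +84 (first place), +28, -28, -84 mm, x = 0. Its yaw varies widely.
- curing_rack: fixed aluminium plate 70 x 226 mm, top 12 mm above the worktop; four steel posts in a row, like the pegs (26 mm seat, its face 26 mm above the worktop; 10 mm post, tip at 70 mm); at one end its handle, a dark bar loop. Origin: centre of underside; y runs along the row to the handle. Posts at y = +84 (first place), +28, -28, -84 mm, x = 0. Its yaw varies widely.
Not all that is in view belongs to the job. What is shaped like the part that bears gear_mid but purple is not meant. What is shaped like the part that bears coupling_mid but green or red is not meant.

How it is judged:
At the end, for the whole second after the job is handed in: Every print stands on the curing rack's post whose place, counted from the handle, is the place of the peg it came from on the drying board: centre within 8 mm of the post's axis along and across the row, within 4 mm of the fully seated height, upright within 0.1 rad, released and at rest ((not (y of gear_peg in the frame of drying_board between 0.064 and 0.104 m) or y of gear_mid in the frame of curing_rack between 0.076 and 0.092 m) and (not (y of gear_peg in the frame of drying_board between 0.008 and 0.048 m) or y of gear_mid in the frame of curing_rack between 0.02 and 0.036 m) and (not (y of gear_peg in the frame of drying_board between -0.048 and -0.008 m) or y of gear_mid in the frame of curing_rack between -0.036 and -0.02 m) and (not (y of gear_peg in the frame of drying_board between -0.104 and -0.064 m) or y of gear_mid in the frame of curing_rack between -0.092 and -0.076 m) and x of gear_mid in the frame of curing_rack between -0.008 and 0.008 m and z of gear_mid in the frame of curing_rack between 0.038 and 0.046 m and angle between each of gear_mid, pulley_mid, star_mid, coupling_mid's own z axis and vertical below 0.1 rad and linear speed of each of gear, pulley, star, coupling below 0.02 m/s and contact force between each of gear, pulley, star, coupling and the fingers below 0.05 N and (not (y of pulley_peg in the frame of drying_board between 0.064 and 0.104 m) or y of pulley_mid in the frame of curing_rack between 0.076 and 0.092 m) and (not (y of pulley_peg in the frame of drying_board between 0.008 and 0.048 m) or y of pulley_mid in the frame of curing_rack between 0.02 and 0.036 m) and (not (y of pulley_peg in the frame of drying_board between -0.048 and -0.008 m) or y of pulley_mid in the frame of curing_rack between -0.036 and -0.02 m) and (not (y of pulley_peg in the frame of drying_board between -0.104 and -0.064 m) or y of pulley_mid in the frame of curing_rack between -0.092 and -0.076 m) and x of pulley_mid in the frame of curing_rack between -0.008 and 0.008 m and z of pulley_mid in the frame of curing_rack between 0.038 and 0.046 m and (not (y of star_peg in the frame of drying_board between 0.064 and 0.104 m) or y of star_mid in the frame of curing_rack between 0.076 and 0.092 m) and (not (y of star_peg in the frame of drying_board between 0.008 and 0.048 m) or y of star_mid in the frame of curing_rack between 0.02 and 0.036 m) and (not (y of star_peg in the frame of drying_board between -0.048 and -0.008 m) or y of star_mid in the frame of curing_rack between -0.036 and -0.02 m) and (not (y of star_peg in the frame of drying_board between -0.104 and -0.064 m) or y of star_mid in the frame of curing_rack between -0.092 and -0.076 m) and x of star_mid in the frame of curing_rack between -0.008 and 0.008 m and z of star_mid in the frame of curing_rack between 0.038 and 0.046 m and (not (y of coupling_peg in the frame of drying_board between 0.064 and 0.104 m) or y of coupling_mid in the frame of curing_rack between 0.076 and 0.092 m) and (not (y of coupling_peg in the frame of drying_board between 0.008 and 0.048 m) or y of coupling_mid in the frame of curing_rack between 0.02 and 0.036 m) and (not (y of coupling_peg in the frame of drying_board between -0.048 and -0.008 m) or y of coupling_mid in the frame of curing_rack between -0.036 and -0.02 m) and (not (y of coupling_peg in the frame of drying_board between -0.104 and -0.064 m) or y of coupling_mid in the frame of curing_rack between -0.092 and -0.076 m) and x of coupling_mid in the frame of curing_rack between -0.008 and 0.008 m and z of coupling_mid in the frame of curing_rack between 0.038 and 0.046 m); the robot touches nothing.
It fails at once if the gear was dropped (falling free faster than 0.5 m/s, a drop of about 13 mm) (linear speed of gear above 0.5 m/s and contact force between gear and the fingers below 0.01 N).
It fails at once if the pulley was dropped (falling free faster than 0.5 m/s, a drop of about 13 mm) (linear speed of pulley above 0.5 m/s and contact force between pulley and the fingers below 0.01 N).
It fails at once if the star was dropped (falling free faster than 0.5 m/s, a drop of about 13 mm) (linear speed of star above 0.5 m/s and contact force between star and the fingers below 0.01 N).
It fails at once if the coupling was dropped (falling free faster than 0.5 m/s, a drop of about 13 mm) (linear speed of coupling above 0.5 m/s and contact force between coupling and the fingers below 0.01 N).
It also fails if it takes over 115 s, if anything falls off the work surface, if the arm or the gripper's body presses on something with over 40 N, if the wrist force passes 120 N, or if a joint passes its speed limit or range.

## Working session

There is one attempt and no reset: what is moved stays moved. The work goes in short steps, Python scripts to look and compute and a tool call to move; the robot and the scene stay as the last step left them, time stands still between calls to the robot, and variables do not carry over. Pictures are saved under pics/ and viewed, at most 14 in all, crops included, and the job is handed in when it is done.

Besides the shell and the picture viewer there is one more tool, called after ">>>" in YAML: its name, and indented under it one key for each argument. send_rows: Moves the arm, as the interface text tells. Its arguments: {"type":"object","properties":{"rows":{"type":"array","items":{"type":"object","properties":{"hand":{"type":"number"},"x":{"type":"number"},"y":{"type":"number"},"z":{"type":"number"},"roll":{"type":"number"}}}},"force":{"type":"number"}},"required":["rows"]}

```bash
mkdir -p pics; ls
python3 - <<'E'
from bench import *
import cv2
for n in("scene","top"):
    cv2.imwrite(f"pics/{n}0.png",get_image(n)); c=get_calibration(n); print(n,c)
s=get_state();print({k:s[k] for k in("time","position","tool_rot","grip_width","ft_force")})
E
```

```text
pics
scene {'mtx': array([[461.76596307,   0.        , 280.0897938 ],
       [  0.        , 461.76596307, 211.36023785],
       [  0.        ,   0.        ,   1.        ]]), 'D': array([-0.02848936,  0.        ,  0.        ,  0.        ,  0.        ]), 'world_from_camera': array([[-0.64723944, -0.46653141,  0.60285119, -0.05700386],
       [-0.76217917,  0.40935142, -0.50151204,  0.49969824],
       [-0.01280687, -0.78407899, -0.6205289 ,  0.65077007],
       [ 0.        ,  0.        ,  0.        ,  1.        ]])}
top {'mtx': array([[423.86376392,   0.        , 282.27099164],
       [  0.        , 423.86376392, 208.03352269],
       [  0.        ,   0.        ,   1.        ]]), 'D': array([-0.07571043,  0.        ,  0.        ,  0.        ,  0.        ]), 'world_from_camera': array([[ 0.00703365, -0.98105599,  0.19359668,  0.3344143 ],
       [-0.9994532 , -0.01315209, -0.03033696,  0.0175438 ],
       [ 0.03230846, -0.19327744, -0.98061205,  0.98521089],
       [ 0.        ,  0.        ,  0.        ,  1.        ]])}
{'time': 0.1, 'position': array([ 0.19736762, -0.61890358,  0.29126871]), 'tool_rot': array([-3.10254601e+00, -4.82860061e-01,  5.63142683e-04]), 'grip_width': 1.0012489042239816, 'ft_force': array([ 0.50310297,  1.16770791, -0.69742128])}
```

View pics/top0.png

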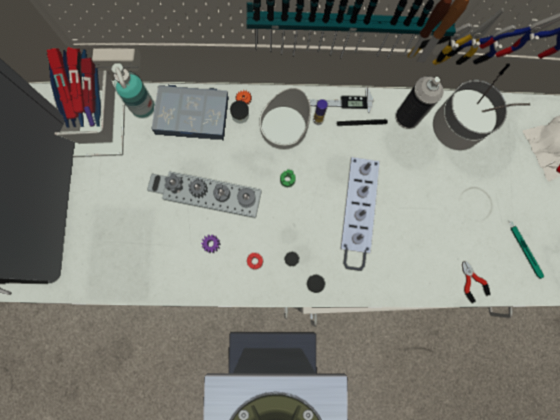

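View pics/scene0.png

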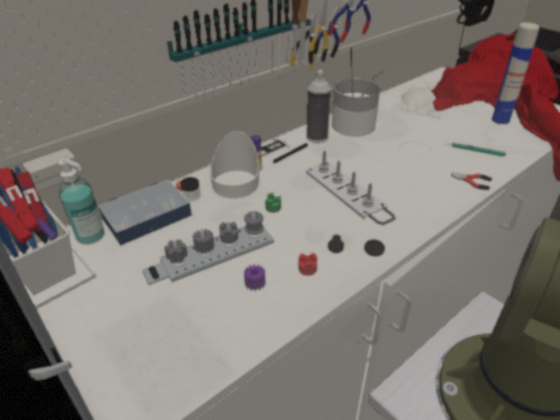

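The top view shows the drying board, handle at the left (155,183), with prints at (174,182), (198,187), (222,192) and (246,197). The rack's handle is at the bottom (355,258), with posts at (358,238), (360,214), (363,191) and (366,168). The lookalikes are a green coupling (288,178), a red one (255,261) and a purple gear (211,243); none of them is on the board. Next I'll take close crops.

Run:
```python
import cv2,numpy as np
t=cv2.imread("pics/top0.png");
a=cv2.resize(t[160:230,140:270],None,fx=6,fy=6,interpolation=cv2.INTER_CUBIC)
b=cv2.resize(t[145:275,330:395],None,fx=4.6,fy=4.6,interpolation=cv2.INTER_CUBIC)
cv2.imwrite("pics/a.png",a);cv2.imwrite("pics/b.png",b);print(a.shape,b.shape)
```

```text
(420, 780, 3) (598, 299, 3)
```

View pics/a.png

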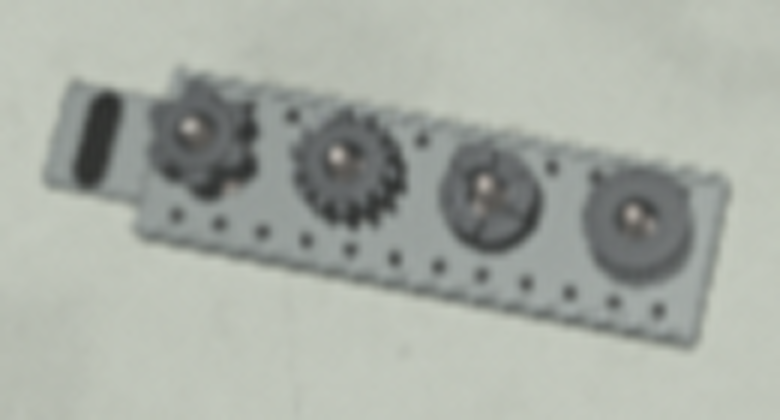

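View pics/b.png

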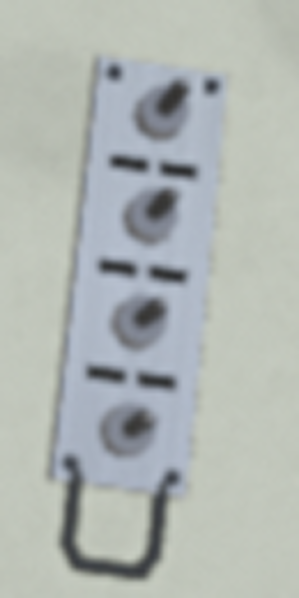

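The crop gives the order from the handle: star, gear, coupling, pulley. The first rack post is the lowest one, next to the loop. I'll fit both plates and check the fit by overlaying it on both cameras.

```bash
cat > h.py <<'E'
import cv2,numpy as np
from bench import *
from scipy.optimize import least_squares
def proj(n,P):
    c=get_calibration(n);T=np.linalg.inv(c["world_from_camera"])
    return cv2.projectPoints(np.float64(P).reshape(-1,1,3),cv2.Rodrigues(T[:3,:3])[0],T[:3,3],c["mtx"],c["D"])[0][:,0]
def place(p,P):
    x,y,a=p;c,s=np.cos(a),np.sin(a);P=np.float64(P)
    return np.c_[x+c*P[:,0]-s*P[:,1],y+s*P[:,0]+c*P[:,1],P[:,2]]
Y=[.084,.028,-.028,-.084]
C=[(.035,.113,.012),(-.035,.113,.012),(-.035,-.113,.012),(.035,-.113,.012)]
tips=[(0,y,.069) for y in Y]; seats=[(0,y,.026) for y in Y]
def fit(obs,p0):  # obs: list of (cam,P,uv)
    f=lambda p:np.concatenate([(proj(n,place(p,P))-uv).ravel() for n,P,uv in obs])
    r=least_squares(f,p0,loss="soft_l1");return r.x,f(r.x).reshape(-1,2)
E
python3 - <<'E'
from h import *
a=lambda L,s,o:(np.array(L)+.5)/s-.5+o
A=lambda L:a(L,6,(140,160)); B=lambda L:a(L,4.6,(330,145))
# board handle to image left = world +y ; local x=right of y... y=+Y => x=+X (yaw~0)
pb,r=fit([("top",C,A([(692,345),(692,345),(0,0),(0,0)])) if 0 else ("top",C,A([(178,70),(138,238),(692,345),(728,180)])),
 ("top",tips,A([(195,128),(343,157),(486,185),(637,215)]))],[.5,.15,0]);print(pb,r.round(1).tolist())
# rack handle to image bottom = world -x: y-> -x => yaw +90deg, local x -> +y (image left)
pr,r=fit([("top",C,B([(53,480),(185,490),(226,75),(97,57)])),("top",seats,B([(127,430),(137,322),(150,217),(160,112)])),
 ("top",tips,B([(140,420),(157,307),(167,197),(180,85)]))],[.5,-.15,1.57]);print(pr,r.round(1).tolist())
np.savez("p.npz",b=pb,r=pr)
im=cv2.imread("pics/scene0.png");K=5;x0,y0=135,145
v=cv2.resize(im[y0:y0+140,x0:x0+270],None,fx=2.9,fy=2.9,interpolation=cv2.INTER_CUBIC)
for p in(pb,pr):
  for P,c in((C,(0,0,255)),(tips,(0,255,0)),(seats if p is pr else [],(255,0,0))):
    if len(P):
      for u in proj("scene",place(p,P)): cv2.circle(v,tuple(int(q) for q in ((u-(x0,y0)+.5)*2.9)),3,c,-1)
cv2.imwrite("pics/ov.png",v)
for nm,p in(("b",pb),("r",pr)): print(nm,place(p,[(0,y,0) for y in Y]).round(4).tolist(),np.degrees(p[2]))
E
```

```text
[ 0.55790531  0.15298145 -0.1842624 ] [[-0.4, -0.4], [-1.0, -0.2], [1.1, 0.6], [1.1, -0.6], [-0.3, 0.1], [-0.5, 0.1], [0.3, 0.2], [-0.1, 0.1]]
[ 0.53852912 -0.19581346  1.43844772] [[-1.4, 0.3], [-0.3, 2.4], [-0.1, 0.1], [-0.5, -0.2], [0.0, 0.2], [0.4, -0.1], [-0.0, -0.5], [0.1, -0.3], [1.2, -0.0], [0.1, -0.2], [0.4, -0.5], [-0.0, 0.2]]
b [[0.5733, 0.2356, 0.0], [0.563, 0.1805, 0.0], [0.5528, 0.1255, 0.0], [0.5425, 0.0704, 0.0]] -10.557457744194743
r [[0.4553, -0.1847, 0.0], [0.5108, -0.1921, 0.0], [0.5663, -0.1995, 0.0], [0.6218, -0.2069, 0.0]] 82.41698323725042
```

View pics/ov.png

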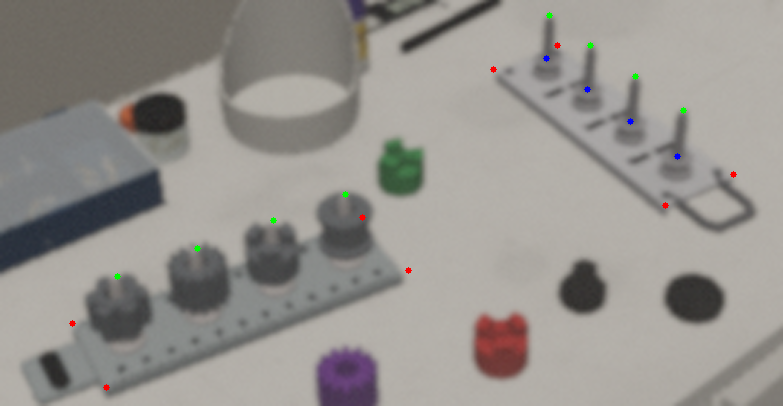

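Tips, seats and corners agree with the scene camera to about 1–2 px. Places from the handle are star, gear, coupling, pulley. I'll grip across the row, with the closing line at −10.6° on the board and −97.6° on the rack. First I move above the star.

>>> send_rows:
  rows:
    - {"x":34,"y":36,"roll":6.17,"hand":80}
    - {"x":34,"y":36,"roll":6.17}
    - {"x":34,"y":36,"roll":6.17}
    - {"x":34,"y":36,"roll":6.17}
    - {"x":34,"y":36,"roll":6.17}
    - {"x":34,"y":36,"roll":6.17}
    - {"x":34,"y":36,"roll":6.17}
    - {"x":34,"y":36,"roll":6.17}
    - {"x":34,"y":36,"roll":6.17}
    - {"x":34,"y":36,"roll":6.17}
  force: 12

```text
schema error: expected keys hand, x, y, z, roll
```

>>> send_rows:
  rows:
    - {"x":3.6,"y":49.4}
    - {"x":3.6,"y":49.4}
    - {"x":3.6,"y":49.4}
    - {"x":3.6,"y":49.4}
    - {"x":3.6,"y":49.4}
    - {"x":3.6,"y":49.4}
    - {"x":3.6,"y":49.4}
    - {"x":3.6,"y":49.4}
    - {"x":3.6,"y":49.4}
    - {"x":3.6,"y":49.4}

```text
schema error: expected keys hand, x, y, z, roll
```

>>> send_rows:
  rows:
    - {"z":-40}
    - {"z":-40}
    - {"z":-30}
    - {"z":0}
    - {"z":0}
    - {"z":0}

```text
schema error: expected keys hand, x, y, z, roll
```

>>> send_rows:
  rows:
    - {"x":34,"y":36,"z":0,"roll":6.17,"hand":80}
    - {"x":34,"y":36,"z":0,"roll":6.17,"hand":80}
    - {"x":34,"y":36,"z":0,"roll":6.17,"hand":80}
    - {"x":34,"y":36,"z":0,"roll":6.17,"hand":80}
    - {"x":34,"y":36,"z":0,"roll":6.17,"hand":80}
    - {"x":34,"y":36,"z":0,"roll":6.17,"hand":80}
    - {"x":34,"y":36,"z":0,"roll":6.17,"hand":80}
    - {"x":34,"y":36,"z":0,"roll":6.17,"hand":80}
    - {"x":34,"y":36,"z":0,"roll":6.17,"hand":80}
    - {"x":34,"y":36,"z":0,"roll":6.17,"hand":80}
  force: 12

```text
time: 1.1
position: [0.5384, -0.2577, 0.2921]
tool_rot: [-2.413, -2.012, 0.001]
ft_force: [1.2, -1.2, 0.8]
grip_width: 0.919
grip_force: 0.0
```

>>> send_rows:
  rows:
    - {"x":3.6,"y":49.4,"z":0,"roll":0,"hand":80}
    - {"x":3.6,"y":49.4,"z":0,"roll":0,"hand":80}
    - {"x":3.6,"y":49.4,"z":0,"roll":0,"hand":80}
    - {"x":3.6,"y":49.4,"z":0,"roll":0,"hand":80}
    - {"x":3.6,"y":49.4,"z":0,"roll":0,"hand":80}
    - {"x":3.6,"y":49.4,"z":0,"roll":0,"hand":80}
    - {"x":3.6,"y":49.4,"z":0,"roll":0,"hand":80}
    - {"x":3.6,"y":49.4,"z":0,"roll":0,"hand":80}
    - {"x":3.6,"y":49.4,"z":0,"roll":0,"hand":80}
    - {"x":3.6,"y":49.4,"z":0,"roll":0,"hand":80}

```text
time: 2.1
position: [0.5733, 0.2363, 0.292]
tool_rot: [2.418, 2.006, -0.001]
ft_force: [-0.6, 0.4, -0.0]
grip_width: 0.918
grip_force: 0.0
```

>>> send_rows:
  rows:
    - {"x":0,"y":0,"z":-40,"roll":0,"hand":80}
    - {"x":0,"y":0,"z":-40,"roll":0,"hand":80}
    - {"x":0,"y":0,"z":-30,"roll":0,"hand":80}
    - {"x":0,"y":0,"z":0,"roll":0,"hand":80}
    - {"x":0,"y":0,"z":0,"roll":0,"hand":80}
    - {"x":0,"y":0,"z":0,"roll":0,"hand":80}

```text
time: 2.7
position: [0.5746, 0.2353, 0.1845]
tool_rot: [2.417, 2.006, 0.005]
ft_force: [0.2, 0.6, 1.3]
grip_width: 0.919
grip_force: 0.0
```

Run:
```python
from h import *
T=get_image("top")[130:260,110:270];S=get_image("scene")[130:290,90:290]
v=np.hstack([cv2.resize(T,(480,390),interpolation=cv2.INTER_CUBIC),cv2.resize(S,None,fx=390/160,fy=390/160,interpolation=cv2.INTER_CUBIC)[:,:320]]);cv2.imwrite("pics/c1.png",v)
```

```text
(no output)
```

View pics/c1.png

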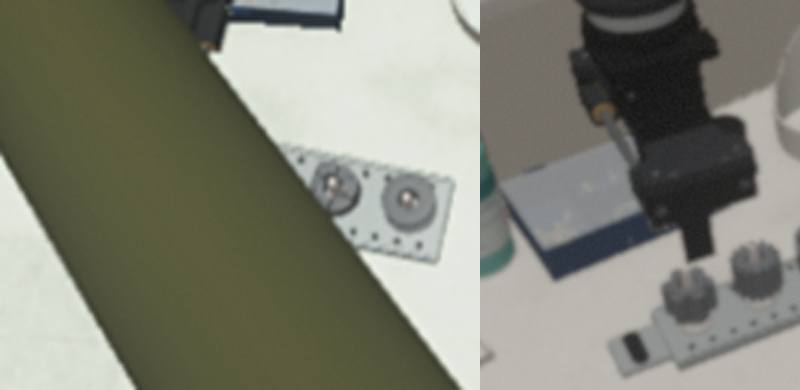

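Run:
```python
from h import *
s=get_state();print(s["position"])
print(proj("scene",[(.5733-.0475*.983,.2356+.0475*.184,.1125),(.5733-.040*.983,.2356+.040*.184,.1125),(.5733,.2356,.058)]))
```

```text
[0.57455057 0.23523206 0.18453754]
[[180.2581295  236.99146064]
 [178.79235107 234.57574766]
 [175.82587489 244.1531652 ]]
```

The near fingertip sits where the projection predicts, (180,236), and the star top is at (176,244). I'll descend, grip and lift.

>>> send_rows:
  rows:
    - {"x":0,"y":0,"z":-40,"roll":0,"hand":70}
    - {"x":0,"y":0,"z":-40,"roll":0,"hand":70}
    - {"x":0,"y":0,"z":-10,"roll":0,"hand":70}
    - {"x":0,"y":0,"z":0,"roll":0,"hand":70}
    - {"x":0,"y":0,"z":0,"roll":0,"hand":50}
    - {"x":0,"y":0,"z":0,"roll":0,"hand":30}
    - {"x":0,"y":0,"z":0,"roll":0,"hand":30}
    - {"x":0,"y":0,"z":0,"roll":0,"hand":30}
    - {"x":0,"y":0,"z":0,"roll":0,"hand":30}
    - {"x":0,"y":0,"z":0,"roll":0,"hand":30}
  force: 12

```text
time: 3.8
position: [0.574, 0.2348, 0.0931]
tool_rot: [2.417, 2.006, 0.002]
ft_force: [0.2, -1.5, 4.1]
grip_width: 0.467
grip_force: 12.0
```

>>> send_rows:
  rows:
    - {"x":0,"y":0,"z":8,"roll":0,"hand":30}
    - {"x":0,"y":0,"z":16,"roll":0,"hand":30}
    - {"x":0,"y":0,"z":20,"roll":0,"hand":30}
    - {"x":0,"y":0,"z":20,"roll":0,"hand":30}
    - {"x":0,"y":0,"z":16,"roll":0,"hand":30}
    - {"x":0,"y":0,"z":0,"roll":0,"hand":30}
  force: 15

```text
time: 4.4
position: [0.5749, 0.2356, 0.1757]
tool_rot: [2.416, 2.005, 0.008]
ft_force: [1.2, -0.6, -0.6]
grip_width: 0.466
grip_force: 15.0
```

>>> send_rows:
  rows:
    - {"x":-5,"y":-18,"z":0,"roll":-5,"hand":30}
    - {"x":-11,"y":-40,"z":0,"roll":-8,"hand":30}
    - {"x":-11,"y":-40,"z":0,"roll":-8,"hand":30}
    - {"x":-11,"y":-40,"z":0,"roll":-8,"hand":30}
    - {"x":-11,"y":-40,"z":0,"roll":-8,"hand":30}
    - {"x":-11,"y":-40,"z":0,"roll":-8,"hand":30}
    - {"x":-11,"y":-40,"z":0,"roll":-8,"hand":30}
    - {"x":-11,"y":-40,"z":0,"roll":-8,"hand":30}
    - {"x":-11,"y":-40,"z":0,"roll":-8,"hand":30}
    - {"x":-11,"y":-40,"z":0,"roll":-8,"hand":30}

```text
time: 5.4
position: [0.4684, -0.1447, 0.1718]
tool_rot: [-3.141, -0.057, 0.001]
ft_force: [0.6, -0.5, -0.7]
grip_width: 0.466
grip_force: 15.0
```

>>> send_rows:
  rows:
    - {"x":-10,"y":-30,"z":0,"roll":-8,"hand":30}
    - {"x":-4,"y":-12.3,"z":0,"roll":-2,"hand":30}
    - {"x":0,"y":0,"z":0,"roll":0,"hand":30}
    - {"x":0,"y":0,"z":0,"roll":0,"hand":30}
    - {"x":0,"y":0,"z":0,"roll":0,"hand":30}

```text
time: 5.9
position: [0.4562, -0.1834, 0.1721]
tool_rot: [-3.134, 0.201, 0.0]
ft_force: [1.0, -0.5, -0.1]
grip_width: 0.469
grip_force: 15.0
```

```bash
cat > pic.py <<'E'
import sys
from h import *
n=sys.argv[1];d=np.load("p.npz")
T=get_image("top");S=get_image("scene")
def crop(im,c,x0,y0,w,h,f):
    v=cv2.resize(im[y0:y0+h,x0:x0+w],None,fx=f,fy=f,interpolation=cv2.INTER_CUBIC)
    for u in proj(c,place(d["r"],tips)): cv2.circle(v,tuple(int(q) for q in ((u-(x0,y0)+.5)*f)),2,(0,255,0),-1)
    return v
v=np.hstack([crop(T,"top",320,140,90,140,3),crop(S,"scene",290,110,130,105,4)]);cv2.imwrite(f"pics/{n}.png",v)
print(get_state()["position"])
E
sed -i 's/v=np.hstack.*/a,b=crop(T,"top",320,140,80,140,3),crop(S,"scene",270,90,136,105,4);v=np.hstack([a,b]);cv2.imwrite(f"pics\/{n}.png",v)/' pic.py; python3 pic.py c2
```

```text
[ 0.45617557 -0.18383409  0.1722456 ]
```

View pics/c2.png

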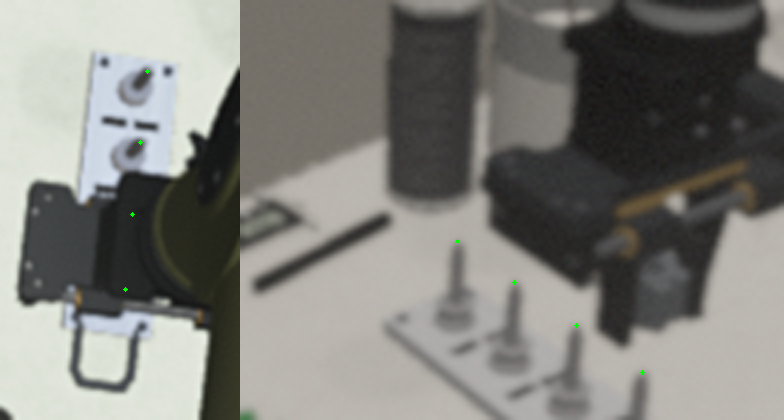

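The overlay dots sit exactly on the post tips in the scene view. The held star appears at crop (663,295), above tip 1 at (641,373). I'll compare that with the projection.

Run:
```python
from h import *
for z in (.106,.122,.138): print((proj("scene",[(.4553,-.1847,z),(.4603,-.1847,z),(.4553,-.1797,z)])-(270,90)+.5)*4+(240,0))
```

```text
[[649.40715973 316.00985209]
 [642.29428029 312.19211184]
 [643.23875557 319.38926217]]
[[652.70280541 290.68523358]
 [645.50836989 286.90636982]
 [646.48164047 294.03211571]]
[[656.06099627 264.85001597]
 [648.78324348 261.11248129]
 [649.78625059 268.16222805]]
```

Only the right part of the star is visible because the finger hides the left, and its right edge (~690) matches a centre at 653. So it is aligned. I'll lower it slowly and watch the force.

>>> send_rows:
  rows:
    - {"x":0,"y":0,"z":-15,"roll":0,"hand":30}
    - {"x":0,"y":0,"z":-15,"roll":0,"hand":30}
    - {"x":0,"y":0,"z":-5,"roll":0,"hand":30}
    - {"x":0,"y":0,"z":-5,"roll":0,"hand":30}
    - {"x":0,"y":0,"z":-5,"roll":0,"hand":30}
    - {"x":0,"y":0,"z":-5,"roll":0,"hand":30}
    - {"x":0,"y":0,"z":-5,"roll":0,"hand":30}
    - {"x":0,"y":0,"z":0,"roll":0,"hand":30}

```text
time: 6.8
position: [0.4553, -0.1855, 0.1167]
tool_rot: [-3.134, 0.208, 0.001]
ft_force: [-0.0, -0.4, -0.6]
grip_width: 0.468
grip_force: 15.0
```

>>> send_rows:
  rows:
    - {"x":0,"y":0,"z":-7,"roll":0,"hand":30}
    - {"x":0,"y":0,"z":-7,"roll":0,"hand":30}
    - {"x":0,"y":0,"z":-5,"roll":0,"hand":30}
    - {"x":0,"y":0,"z":-3,"roll":0,"hand":30}
    - {"x":0,"y":0,"z":-1,"roll":0,"hand":30}
    - {"x":0,"y":0,"z":0,"roll":0,"hand":30}
    - {"x":0,"y":0,"z":0,"roll":0,"hand":30}

```text
time: 7.5
position: [0.4554, -0.1855, 0.0942]
tool_rot: [-3.135, 0.208, 0.001]
ft_force: [-1.6, 0.9, -1.3]
grip_width: 0.47
grip_force: 15.0
```

>>> send_rows:
  rows:
    - {"x":0,"y":0,"z":-1,"roll":0,"hand":30}
    - {"x":0,"y":0,"z":0,"roll":0,"hand":30}
    - {"x":0,"y":0,"z":0,"roll":0,"hand":30}

```text
time: 7.8
position: [0.4554, -0.1855, 0.0933]
tool_rot: [3.135, -0.208, -0.001]
ft_force: [-2.1, 1.2, -0.3]
grip_width: 0.467
grip_force: 15.0
```

>>> send_rows:
  rows:
    - {"x":0,"y":0,"z":-1,"roll":0,"hand":30}
    - {"x":0,"y":0,"z":0,"roll":0,"hand":30}
    - {"x":0,"y":0,"z":0,"roll":0,"hand":30}

```text
time: 8.1
position: [0.4555, -0.1855, 0.093]
tool_rot: [3.134, -0.208, -0.001]
ft_force: [-5.0, 2.5, 5.7]
grip_width: 0.467
grip_force: 15.0
```

>>> send_rows:
  rows:
    - {"x":0,"y":0,"z":-0.7,"roll":0,"hand":30}
    - {"x":0,"y":0,"z":0,"roll":0,"hand":30}
    - {"x":0,"y":0,"z":0,"roll":0,"hand":30}

```text
time: 8.4
position: [0.4555, -0.1855, 0.0929]
tool_rot: [3.134, -0.208, -0.001]
ft_force: [-6.8, 2.4, 11.8]
grip_width: 0.469
grip_force: 15.0
```

Seated: z stopped at 0.093 and the force rose to 12 N. I'll release, rise and go to the gear.

>>> send_rows:
  rows:
    - {"x":0,"y":0,"z":0.7,"roll":0,"hand":44}
    - {"x":0,"y":0,"z":0,"roll":0,"hand":50}
    - {"x":0,"y":0,"z":0,"roll":0,"hand":60}
    - {"x":0,"y":0,"z":0,"roll":0,"hand":60}
    - {"x":0,"y":0,"z":7,"roll":0,"hand":60}
    - {"x":0,"y":0,"z":20,"roll":0,"hand":60}
    - {"x":0,"y":0,"z":30,"roll":0,"hand":70}
    - {"x":0,"y":0,"z":20,"roll":0,"hand":70}
    - {"x":0,"y":0,"z":0,"roll":0,"hand":70}

```text
time: 9.3
position: [0.4576, -0.1863, 0.1728]
tool_rot: [3.132, -0.208, 0.01]
ft_force: [0.9, -0.4, -0.2]
grip_width: 0.79
grip_force: 0.0
```

>>> send_rows:
  rows:
    - {"x":9.8,"y":33.2,"z":0,"roll":7.91,"hand":70}
    - {"x":9.8,"y":33.2,"z":0,"roll":7.91,"hand":70}
    - {"x":9.8,"y":33.2,"z":0,"roll":7.91,"hand":70}
    - {"x":9.8,"y":33.2,"z":0,"roll":7.91,"hand":70}
    - {"x":9.8,"y":33.2,"z":0,"roll":7.91,"hand":70}
    - {"x":9.8,"y":33.2,"z":0,"roll":7.91,"hand":70}
    - {"x":9.8,"y":33.2,"z":0,"roll":7.91,"hand":70}
    - {"x":9.8,"y":33.2,"z":0,"roll":7.91,"hand":70}
    - {"x":9.8,"y":33.2,"z":0,"roll":7.91,"hand":70}
    - {"x":9.8,"y":33.2,"z":0,"roll":7.91,"hand":70}

```text
time: 10.3
position: [0.5534, 0.1476, 0.1685]
tool_rot: [-2.544, -1.842, 0.001]
ft_force: [0.3, 0.1, 0.8]
grip_width: 0.807
grip_force: 0.0
```

>>> send_rows:
  rows:
    - {"x":9.6,"y":33.7,"z":0,"roll":7.9,"hand":70}
    - {"x":0,"y":0,"z":0,"roll":0,"hand":70}
    - {"x":0,"y":0,"z":0,"roll":0,"hand":70}
    - {"x":0,"y":0,"z":0,"roll":0,"hand":70}

```text
time: 10.7
position: [0.5629, 0.1786, 0.1685]
tool_rot: [2.419, 2.004, -0.003]
ft_force: [0.2, 0.6, 0.3]
grip_width: 0.806
grip_force: 0.0
```

```bash
python3 pic.py c3
```

```text
[0.56314478 0.1783227  0.16894906]
```

View pics/c3.png

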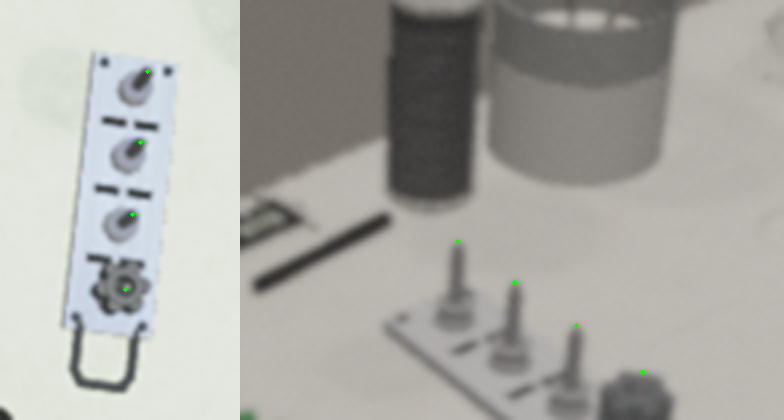

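The star is seated on post 1. The measured y is 2 mm short, so I correct it, then descend on the gear and lift.

>>> send_rows:
  rows:
    - {"x":0,"y":2,"z":-20,"roll":0,"hand":70}
    - {"x":0,"y":0,"z":-30,"roll":0,"hand":70}
    - {"x":0,"y":0,"z":-20,"roll":0,"hand":70}
    - {"x":0,"y":0,"z":-6,"roll":0,"hand":70}
    - {"x":0,"y":0,"z":0,"roll":0,"hand":50}
    - {"x":0,"y":0,"z":0,"roll":0,"hand":30}
    - {"x":0,"y":0,"z":0,"roll":0,"hand":30}
    - {"x":0,"y":0,"z":0,"roll":0,"hand":30}
    - {"x":0,"y":0,"z":0,"roll":0,"hand":30}
    - {"x":0,"y":0,"z":0,"roll":0,"hand":30}
  force: 15

```text
time: 11.8
position: [0.5637, 0.1823, 0.0942]
tool_rot: [2.417, 2.006, 0.002]
ft_force: [-0.9, 0.0, 4.5]
grip_width: 0.458
grip_force: 15.0
```

>>> send_rows:
  rows:
    - {"x":0,"y":0,"z":8,"roll":0,"hand":30}
    - {"x":0,"y":0,"z":16,"roll":0,"hand":30}
    - {"x":0,"y":0,"z":20,"roll":0,"hand":30}
    - {"x":0,"y":0,"z":20,"roll":0,"hand":30}
    - {"x":0,"y":0,"z":16,"roll":0,"hand":30}
    - {"x":0,"y":0,"z":0,"roll":0,"hand":30}

```text
time: 12.4
position: [0.5645, 0.1828, 0.1765]
tool_rot: [2.415, 2.005, 0.007]
ft_force: [0.7, -0.7, -0.3]
grip_width: 0.459
grip_force: 15.0
```

>>> send_rows:
  rows:
    - {"x":-4.25,"y":-31.2,"z":0,"roll":-7.25,"hand":30}
    - {"x":-4.25,"y":-31.2,"z":0,"roll":-7.25,"hand":30}
    - {"x":-4.25,"y":-31.2,"z":0,"roll":-7.25,"hand":30}
    - {"x":-4.25,"y":-31.2,"z":0,"roll":-7.25,"hand":30}
    - {"x":-4.25,"y":-31.2,"z":0,"roll":-7.25,"hand":30}
    - {"x":-4.25,"y":-31.2,"z":0,"roll":-7.25,"hand":30}

```text
time: 13.0
position: [0.5367, -0.0064, 0.1726]
tool_rot: [-2.991, -0.96, 0.002]
ft_force: [0.3, 0.7, -0.9]
grip_width: 0.457
grip_force: 15.0
```

>>> send_rows:
  rows:
    - {"x":-4.25,"y":-31.2,"z":0,"roll":-7.25,"hand":30}
    - {"x":-4.25,"y":-31.2,"z":0,"roll":-7.25,"hand":30}
    - {"x":-4.25,"y":-31.2,"z":0,"roll":-7.25,"hand":30}
    - {"x":-4.25,"y":-31.2,"z":0,"roll":-7.25,"hand":30}
    - {"x":-4.25,"y":-31.2,"z":0,"roll":-7.25,"hand":30}
    - {"x":-4.25,"y":-31.2,"z":0,"roll":-7.25,"hand":30}
    - {"x":0,"y":0,"z":0,"roll":0,"hand":30}
    - {"x":0,"y":0,"z":0,"roll":0,"hand":30}
    - {"x":0,"y":0,"z":0,"roll":0,"hand":30}
    - {"x":0,"y":0,"z":0,"roll":0,"hand":30}

```text
time: 14.0
position: [0.5123, -0.1908, 0.1731]
tool_rot: [-3.134, 0.204, 0.001]
ft_force: [-0.3, 0.0, -0.5]
grip_width: 0.46
grip_force: 15.0
```

```bash
python3 pic.py c4
```

```text
[ 0.51234738 -0.1911511   0.17324154]
```

View pics/c4.png

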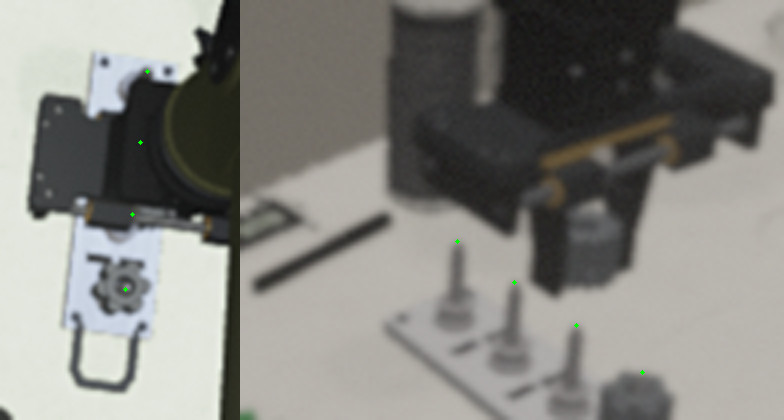

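The gear hangs above post 2: its right edge is at ~624, against about 624 expected. I'll lower it.

>>> send_rows:
  rows:
    - {"x":0,"y":0,"z":-15,"roll":0,"hand":30}
    - {"x":0,"y":0,"z":-15,"roll":0,"hand":30}
    - {"x":0,"y":0,"z":-5,"roll":0,"hand":30}
    - {"x":0,"y":0,"z":-5,"roll":0,"hand":30}
    - {"x":0,"y":0,"z":-5,"roll":0,"hand":30}
    - {"x":0,"y":0,"z":-5,"roll":0,"hand":30}
    - {"x":0,"y":0,"z":-5,"roll":0,"hand":30}
    - {"x":0,"y":0,"z":0,"roll":0,"hand":30}

```text
time: 14.9
position: [0.5117, -0.1922, 0.1176]
tool_rot: [-3.134, 0.208, 0.002]
ft_force: [-0.2, 0.3, -0.2]
grip_width: 0.461
grip_force: 15.0
```

>>> send_rows:
  rows:
    - {"x":0,"y":0,"z":-7,"roll":0,"hand":30}
    - {"x":0,"y":0,"z":-7,"roll":0,"hand":30}
    - {"x":0,"y":0,"z":-5,"roll":0,"hand":30}
    - {"x":0,"y":0,"z":-3,"roll":0,"hand":30}
    - {"x":0,"y":0,"z":-2,"roll":0,"hand":30}
    - {"x":0,"y":0,"z":0,"roll":0,"hand":30}
    - {"x":0,"y":0,"z":0,"roll":0,"hand":30}

```text
time: 15.6
position: [0.5123, -0.1923, 0.0944]
tool_rot: [3.135, -0.208, 0.001]
ft_force: [-0.3, 0.0, -1.9]
grip_width: 0.46
grip_force: 15.0
```

>>> send_rows:
  rows:
    - {"x":0,"y":0,"z":-1,"roll":0,"hand":30}
    - {"x":0,"y":0,"z":0,"roll":0,"hand":30}
    - {"x":0,"y":0,"z":0,"roll":0,"hand":30}

```text
time: 15.9
position: [0.5124, -0.1923, 0.0941]
tool_rot: [3.134, -0.208, 0.001]
ft_force: [-1.8, 0.8, 5.2]
grip_width: 0.459
grip_force: 15.0
```

Contact came at the same height as the grasp, so the gear is home. I'll release and go to the coupling.

>>> send_rows:
  rows:
    - {"x":0,"y":0,"z":0.3,"roll":0,"hand":44}
    - {"x":0,"y":0,"z":0,"roll":0,"hand":50}
    - {"x":0,"y":0,"z":0,"roll":0,"hand":60}
    - {"x":0,"y":0,"z":0,"roll":0,"hand":60}
    - {"x":0,"y":0,"z":7,"roll":0,"hand":60}
    - {"x":0,"y":0,"z":20,"roll":0,"hand":60}
    - {"x":0,"y":0,"z":30,"roll":0,"hand":70}
    - {"x":0,"y":0,"z":20,"roll":0,"hand":70}
    - {"x":0,"y":0,"z":0,"roll":0,"hand":70}

```text
time: 16.8
position: [0.5142, -0.1929, 0.1743]
tool_rot: [3.132, -0.208, 0.01]
ft_force: [0.2, -0.0, 0.1]
grip_width: 0.795
grip_force: 0.0
```

>>> send_rows:
  rows:
    - {"x":3.7,"y":28.8,"z":0,"roll":7.9,"hand":70}
    - {"x":3.7,"y":28.8,"z":0,"roll":7.9,"hand":70}
    - {"x":3.7,"y":28.8,"z":0,"roll":7.9,"hand":70}
    - {"x":3.7,"y":28.8,"z":0,"roll":7.9,"hand":70}
    - {"x":3.7,"y":28.8,"z":0,"roll":7.9,"hand":70}
    - {"x":3.7,"y":28.8,"z":0,"roll":7.9,"hand":70}
    - {"x":3.7,"y":28.8,"z":0,"roll":7.9,"hand":70}
    - {"x":3.7,"y":28.8,"z":0,"roll":7.9,"hand":70}
    - {"x":3.7,"y":28.8,"z":0,"roll":7.9,"hand":70}
    - {"x":3.7,"y":28.8,"z":0,"roll":7.9,"hand":70}

```text
time: 17.8
position: [0.5487, 0.0967, 0.1698]
tool_rot: [-2.546, -1.84, 0.001]
ft_force: [1.2, 0.8, -0.3]
grip_width: 0.804
grip_force: 0.0
```

>>> send_rows:
  rows:
    - {"x":3.8,"y":29.4,"z":0,"roll":8,"hand":70}
    - {"x":0,"y":0,"z":0,"roll":0,"hand":70}
    - {"x":0,"y":0,"z":0,"roll":0,"hand":70}
    - {"x":0,"y":0,"z":-20,"roll":0,"hand":70}
    - {"x":0,"y":0,"z":-20,"roll":0,"hand":70}
    - {"x":0,"y":0,"z":0,"roll":0,"hand":70}
    - {"x":0,"y":0,"z":0,"roll":0,"hand":70}
    - {"x":0,"y":0,"z":0,"roll":0,"hand":70}

```text
time: 18.6
position: [0.5536, 0.1246, 0.1315]
tool_rot: [2.418, 2.004, 0.002]
ft_force: [-0.3, -0.0, 0.5]
grip_width: 0.804
grip_force: 0.0
```

>>> send_rows:
  rows:
    - {"x":0,"y":0,"z":-20,"roll":0,"hand":70}
    - {"x":0,"y":0,"z":-15,"roll":0,"hand":70}
    - {"x":0,"y":0,"z":-6,"roll":0,"hand":70}
    - {"x":0,"y":0,"z":0,"roll":0,"hand":70}
    - {"x":0,"y":0,"z":0,"roll":0,"hand":50}
    - {"x":0,"y":0,"z":0,"roll":0,"hand":30}
    - {"x":0,"y":0,"z":0,"roll":0,"hand":30}
    - {"x":0,"y":0,"z":0,"roll":0,"hand":30}
    - {"x":0,"y":0,"z":0,"roll":0,"hand":30}
    - {"x":0,"y":0,"z":0,"roll":0,"hand":30}
  force: 15

```text
time: 19.6
position: [0.5531, 0.1252, 0.0898]
tool_rot: [2.417, 2.006, 0.001]
ft_force: [-0.2, -0.2, 0.2]
grip_width: 0.413
grip_force: 15.2
```

>>> send_rows:
  rows:
    - {"x":0,"y":0,"z":8,"roll":0,"hand":30}
    - {"x":0,"y":0,"z":16,"roll":0,"hand":30}
    - {"x":0,"y":0,"z":20,"roll":0,"hand":30}
    - {"x":0,"y":0,"z":20,"roll":0,"hand":30}
    - {"x":0,"y":0,"z":20,"roll":0,"hand":30}
    - {"x":0,"y":0,"z":0,"roll":0,"hand":30}

```text
time: 20.2
position: [0.5549, 0.126, 0.1778]
tool_rot: [2.414, 2.004, 0.009]
ft_force: [0.4, 0.1, 1.1]
grip_width: 0.417
grip_force: 15.2
```

>>> send_rows:
  rows:
    - {"x":1.1,"y":-27.1,"z":0,"roll":-7.25,"hand":30}
    - {"x":1.1,"y":-27.1,"z":0,"roll":-7.25,"hand":30}
    - {"x":1.1,"y":-27.1,"z":0,"roll":-7.25,"hand":30}
    - {"x":1.1,"y":-27.1,"z":0,"roll":-7.25,"hand":30}
    - {"x":1.1,"y":-27.1,"z":0,"roll":-7.25,"hand":30}
    - {"x":1.1,"y":-27.1,"z":0,"roll":-7.25,"hand":30}

```text
time: 20.8
position: [0.5592, -0.0385, 0.1735]
tool_rot: [-2.991, -0.961, 0.0]
ft_force: [0.6, 0.5, -0.0]
grip_width: 0.416
grip_force: 15.2
```

>>> send_rows:
  rows:
    - {"x":1.1,"y":-27.1,"z":0,"roll":-7.25,"hand":30}
    - {"x":1.1,"y":-27.1,"z":0,"roll":-7.25,"hand":30}
    - {"x":1.1,"y":-27.1,"z":0,"roll":-7.25,"hand":30}
    - {"x":1.1,"y":-27.1,"z":0,"roll":-7.25,"hand":30}
    - {"x":1.1,"y":-27.1,"z":0,"roll":-7.25,"hand":30}
    - {"x":1.1,"y":-27.0,"z":0,"roll":-7.25,"hand":30}
    - {"x":0,"y":0,"z":0,"roll":0,"hand":30}
    - {"x":0,"y":0,"z":0,"roll":0,"hand":30}
    - {"x":0,"y":0,"z":0,"roll":0,"hand":30}
    - {"x":0,"y":0,"z":0,"roll":0,"hand":30}

```text
time: 21.8
position: [0.5663, -0.1984, 0.1736]
tool_rot: [-3.134, 0.204, 0.0]
ft_force: [-0.4, 0.6, -0.3]
grip_width: 0.416
grip_force: 15.2
```

```bash
python3 pic.py c5
```

```text
[ 0.56626986 -0.19883683  0.1736212 ]
```

View pics/c5.png

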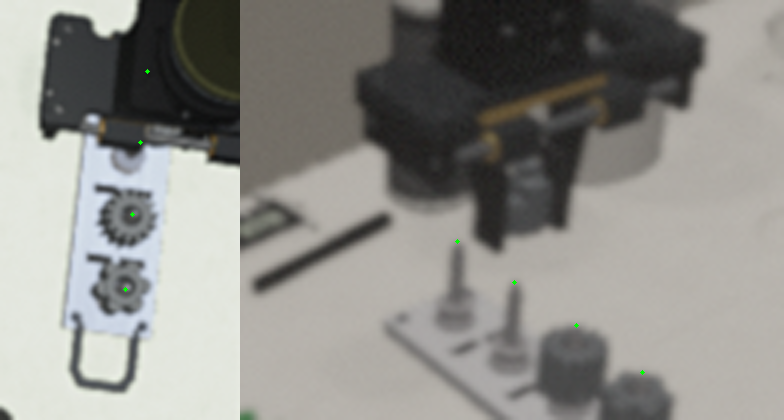

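The gear is home on post 2, and the coupling hangs upright over post 3, right edge ~556 as expected. I'll lower it.

>>> send_rows:
  rows:
    - {"x":0,"y":0,"z":-15,"roll":0,"hand":30}
    - {"x":0,"y":0,"z":-15,"roll":0,"hand":30}
    - {"x":0,"y":0,"z":-5,"roll":0,"hand":30}
    - {"x":0,"y":0,"z":-5,"roll":0,"hand":30}
    - {"x":0,"y":0,"z":-5,"roll":0,"hand":30}
    - {"x":0,"y":0,"z":-5,"roll":0,"hand":30}
    - {"x":0,"y":0,"z":-5,"roll":0,"hand":30}
    - {"x":0,"y":0,"z":0,"roll":0,"hand":30}

```text
time: 22.7
position: [0.5657, -0.1999, 0.1178]
tool_rot: [-3.134, 0.208, 0.002]
ft_force: [-1.0, -0.6, -0.1]
grip_width: 0.418
grip_force: 15.2
```

>>> send_rows:
  rows:
    - {"x":0,"y":0,"z":-7,"roll":0,"hand":30}
    - {"x":0,"y":0,"z":-7,"roll":0,"hand":30}
    - {"x":0,"y":0,"z":-5,"roll":0,"hand":30}
    - {"x":0,"y":0,"z":-5,"roll":0,"hand":30}
    - {"x":0,"y":0,"z":-3,"roll":0,"hand":30}
    - {"x":0,"y":0,"z":-1,"roll":0,"hand":30}
    - {"x":0,"y":0,"z":0,"roll":0,"hand":30}
    - {"x":0,"y":0,"z":0,"roll":0,"hand":30}

```text
time: 23.5
position: [0.5663, -0.2, 0.0908]
tool_rot: [3.135, -0.208, 0.0]
ft_force: [0.6, -0.2, -0.1]
grip_width: 0.415
grip_force: 15.2
```

>>> send_rows:
  rows:
    - {"x":0,"y":0,"z":-1,"roll":0,"hand":30}
    - {"x":0,"y":0,"z":0,"roll":0,"hand":30}
    - {"x":0,"y":0,"z":0,"roll":0,"hand":30}

```text
time: 23.8
position: [0.5663, -0.2001, 0.0898]
tool_rot: [3.134, -0.208, 0.001]
ft_force: [-0.3, 0.8, 1.4]
grip_width: 0.418
grip_force: 15.2
```

>>> send_rows:
  rows:
    - {"x":0,"y":0,"z":-0.7,"roll":0,"hand":30}
    - {"x":0,"y":0,"z":0,"roll":0,"hand":30}
    - {"x":0,"y":0,"z":0,"roll":0,"hand":30}

```text
time: 24.1
position: [0.5663, -0.2, 0.0898]
tool_rot: [3.134, -0.208, 0.0]
ft_force: [-2.4, 0.4, 5.0]
grip_width: 0.418
grip_force: 15.2
```

>>> send_rows:
  rows:
    - {"x":0,"y":0,"z":0.4,"roll":0,"hand":42}
    - {"x":0,"y":0,"z":0,"roll":0,"hand":50}
    - {"x":0,"y":0,"z":0,"roll":0,"hand":60}
    - {"x":0,"y":0,"z":0,"roll":0,"hand":60}
    - {"x":0,"y":0,"z":7,"roll":0,"hand":60}
    - {"x":0,"y":0,"z":24,"roll":0,"hand":60}
    - {"x":0,"y":0,"z":30,"roll":0,"hand":70}
    - {"x":0,"y":0,"z":20,"roll":0,"hand":70}
    - {"x":0,"y":0,"z":0,"roll":0,"hand":70}

```text
time: 25.0
position: [0.5683, -0.2005, 0.1743]
tool_rot: [3.133, -0.208, 0.01]
ft_force: [0.1, -0.4, -0.3]
grip_width: 0.795
grip_force: 0.0
```

>>> send_rows:
  rows:
    - {"x":-2.1,"y":24.5,"z":0,"roll":7.9,"hand":70}
    - {"x":-2.1,"y":24.5,"z":0,"roll":7.9,"hand":70}
    - {"x":-2.1,"y":24.5,"z":0,"roll":7.9,"hand":70}
    - {"x":-2.1,"y":24.5,"z":0,"roll":7.9,"hand":70}
    - {"x":-2.1,"y":24.5,"z":0,"roll":7.9,"hand":70}
    - {"x":-2.1,"y":24.5,"z":0,"roll":7.9,"hand":70}
    - {"x":-2.1,"y":24.5,"z":0,"roll":7.9,"hand":70}
    - {"x":-2.1,"y":24.5,"z":0,"roll":7.9,"hand":70}
    - {"x":-2.1,"y":24.5,"z":0,"roll":7.9,"hand":70}
    - {"x":-2.1,"y":24.5,"z":0,"roll":7.9,"hand":70}

```text
time: 26.0
position: [0.5444, 0.0459, 0.1695]
tool_rot: [-2.546, -1.84, 0.001]
ft_force: [0.2, 0.4, -0.6]
grip_width: 0.807
grip_force: 0.0
```

>>> send_rows:
  rows:
    - {"x":-2.5,"y":25,"z":0,"roll":8,"hand":70}
    - {"x":0,"y":0,"z":0,"roll":0,"hand":70}
    - {"x":0,"y":0,"z":0,"roll":0,"hand":70}
    - {"x":0,"y":0,"z":-20,"roll":0,"hand":70}
    - {"x":0,"y":0,"z":-20,"roll":0,"hand":70}
    - {"x":0,"y":0,"z":0,"roll":0,"hand":70}
    - {"x":0,"y":0,"z":0,"roll":0,"hand":70}
    - {"x":0,"y":0,"z":0,"roll":0,"hand":70}

```text
time: 26.8
position: [0.5434, 0.0695, 0.1312]
tool_rot: [2.418, 2.004, 0.002]
ft_force: [-0.0, -0.0, 0.9]
grip_width: 0.805
grip_force: 0.0
```

>>> send_rows:
  rows:
    - {"x":0,"y":0,"z":-20,"roll":0,"hand":70}
    - {"x":0,"y":0,"z":-13,"roll":0,"hand":70}
    - {"x":0,"y":0,"z":-4,"roll":0,"hand":70}
    - {"x":0,"y":0,"z":0,"roll":0,"hand":70}
    - {"x":0,"y":0,"z":0,"roll":0,"hand":50}
    - {"x":0,"y":0,"z":0,"roll":0,"hand":30}
    - {"x":0,"y":0,"z":0,"roll":0,"hand":30}
    - {"x":0,"y":0,"z":0,"roll":0,"hand":30}
    - {"x":0,"y":0,"z":0,"roll":0,"hand":30}
    - {"x":0,"y":0,"z":0,"roll":0,"hand":30}
  force: 15

```text
time: 27.8
position: [0.5428, 0.07, 0.0936]
tool_rot: [2.417, 2.006, 0.001]
ft_force: [-0.4, 0.3, 1.9]
grip_width: 0.459
grip_force: 15.0
```

>>> send_rows:
  rows:
    - {"x":0,"y":0,"z":8,"roll":0,"hand":30}
    - {"x":0,"y":0,"z":16,"roll":0,"hand":30}
    - {"x":0,"y":0,"z":20,"roll":0,"hand":30}
    - {"x":0,"y":0,"z":20,"roll":0,"hand":30}
    - {"x":0,"y":0,"z":16,"roll":0,"hand":30}
    - {"x":0,"y":0,"z":0,"roll":0,"hand":30}

```text
time: 28.4
position: [0.5443, 0.0704, 0.1765]
tool_rot: [2.414, 2.004, 0.007]
ft_force: [-0.3, -0.8, 0.2]
grip_width: 0.457
grip_force: 15.0
```

>>> send_rows:
  rows:
    - {"x":6.6,"y":-23.1,"z":0,"roll":-7.25,"hand":30}
    - {"x":6.6,"y":-23.1,"z":0,"roll":-7.25,"hand":30}
    - {"x":6.6,"y":-23.1,"z":0,"roll":-7.25,"hand":30}
    - {"x":6.6,"y":-23.1,"z":0,"roll":-7.25,"hand":30}
    - {"x":6.6,"y":-23.1,"z":0,"roll":-7.25,"hand":30}
    - {"x":6.6,"y":-23.1,"z":0,"roll":-7.25,"hand":30}

```text
time: 29.0
position: [0.5819, -0.0695, 0.1725]
tool_rot: [-2.991, -0.96, 0.002]
ft_force: [0.5, -0.7, -1.1]
grip_width: 0.455
grip_force: 15.0
```

>>> send_rows:
  rows:
    - {"x":6.6,"y":-23.1,"z":0,"roll":-7.25,"hand":30}
    - {"x":6.6,"y":-23.1,"z":0,"roll":-7.25,"hand":30}
    - {"x":6.6,"y":-23.1,"z":0,"roll":-7.25,"hand":30}
    - {"x":6.6,"y":-23.1,"z":0,"roll":-7.25,"hand":30}
    - {"x":6.6,"y":-23.1,"z":0,"roll":-7.25,"hand":30}
    - {"x":6.6,"y":-23.1,"z":0,"roll":-7.25,"hand":30}
    - {"x":0,"y":0,"z":0,"roll":0,"hand":30}
    - {"x":0,"y":0,"z":0,"roll":0,"hand":30}
    - {"x":0,"y":0,"z":0,"roll":0,"hand":30}
    - {"x":0,"y":0,"z":0,"roll":0,"hand":30}

```text
time: 30.0
position: [0.6218, -0.2055, 0.1731]
tool_rot: [-3.134, 0.204, 0.001]
ft_force: [-0.2, -0.6, -1.0]
grip_width: 0.456
grip_force: 15.0
```

```bash
python3 pic.py c6
```

```text
[ 0.62185737 -0.20605018  0.17336556]
```

View pics/c6.png

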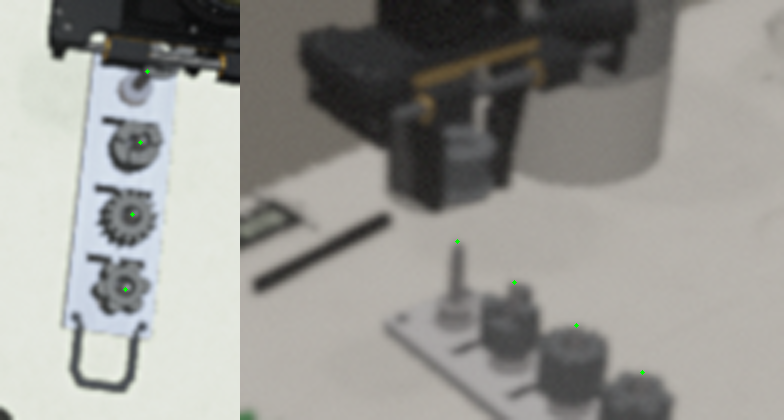

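The coupling is home on post 3, and the pulley hangs over post 4 (right edge ~496, tip at 457). I'll lower it.

>>> send_rows:
  rows:
    - {"x":0,"y":0,"z":-15,"roll":0,"hand":30}
    - {"x":0,"y":0,"z":-15,"roll":0,"hand":30}
    - {"x":0,"y":0,"z":-5,"roll":0,"hand":30}
    - {"x":0,"y":0,"z":-5,"roll":0,"hand":30}
    - {"x":0,"y":0,"z":-5,"roll":0,"hand":30}
    - {"x":0,"y":0,"z":-5,"roll":0,"hand":30}
    - {"x":0,"y":0,"z":-5,"roll":0,"hand":30}
    - {"x":0,"y":0,"z":0,"roll":0,"hand":30}

```text
time: 30.9
position: [0.6214, -0.2071, 0.1175]
tool_rot: [-3.134, 0.208, 0.002]
ft_force: [0.5, -0.6, 0.1]
grip_width: 0.457
grip_force: 15.0
```

>>> send_rows:
  rows:
    - {"x":0,"y":0,"z":-7,"roll":0,"hand":30}
    - {"x":0,"y":0,"z":-7,"roll":0,"hand":30}
    - {"x":0,"y":0,"z":-5,"roll":0,"hand":30}
    - {"x":0,"y":0,"z":-3,"roll":0,"hand":30}
    - {"x":0,"y":0,"z":-2,"roll":0,"hand":30}
    - {"x":0,"y":0,"z":0,"roll":0,"hand":30}
    - {"x":0,"y":0,"z":0,"roll":0,"hand":30}

```text
time: 31.6
position: [0.622, -0.2072, 0.0944]
tool_rot: [3.135, -0.208, 0.0]
ft_force: [-0.0, -0.0, -0.5]
grip_width: 0.458
grip_force: 15.0
```

>>> send_rows:
  rows:
    - {"x":0,"y":0,"z":-1,"roll":0,"hand":30}
    - {"x":0,"y":0,"z":0,"roll":0,"hand":30}
    - {"x":0,"y":0,"z":0,"roll":0,"hand":30}

```text
time: 31.9
position: [0.6221, -0.2073, 0.0936]
tool_rot: [3.134, -0.208, 0.001]
ft_force: [0.1, 0.2, 0.4]
grip_width: 0.459
grip_force: 15.0
```

>>> send_rows:
  rows:
    - {"x":0,"y":0,"z":-1,"roll":0,"hand":30}
    - {"x":0,"y":0,"z":0,"roll":0,"hand":30}
    - {"x":0,"y":0,"z":0,"roll":0,"hand":30}

```text
time: 32.2
position: [0.6221, -0.2072, 0.0935]
tool_rot: [3.134, -0.208, 0.001]
ft_force: [-1.6, 1.2, 5.9]
grip_width: 0.457
grip_force: 15.0
```

>>> send_rows:
  rows:
    - {"x":0,"y":0,"z":0.5,"roll":0,"hand":44}
    - {"x":0,"y":0,"z":0,"roll":0,"hand":50}
    - {"x":0,"y":0,"z":0,"roll":0,"hand":60}
    - {"x":0,"y":0,"z":0,"roll":0,"hand":60}
    - {"x":0,"y":0,"z":7,"roll":0,"hand":60}
    - {"x":0,"y":0,"z":24,"roll":0,"hand":60}
    - {"x":0,"y":0,"z":30,"roll":0,"hand":70}
    - {"x":0,"y":0,"z":30,"roll":0,"hand":70}
    - {"x":0,"y":0,"z":0,"roll":0,"hand":70}

```text
time: 33.1
position: [0.6246, -0.2078, 0.1897]
tool_rot: [3.132, -0.208, 0.014]
ft_force: [1.5, -0.1, 1.0]
grip_width: 0.793
grip_force: 0.0
```

>>> send_rows:
  rows:
    - {"x":-5,"y":30,"z":5,"roll":5,"hand":70}
    - {"x":-5,"y":40,"z":5,"roll":5,"hand":70}
    - {"x":-5,"y":40,"z":5,"roll":5,"hand":70}
    - {"x":-5,"y":40,"z":5,"roll":5,"hand":70}
    - {"x":-5,"y":40,"z":5,"roll":5,"hand":70}
    - {"x":-5,"y":40,"z":5,"roll":5,"hand":70}
    - {"x":0,"y":0,"z":0,"roll":0,"hand":70}
    - {"x":0,"y":0,"z":0,"roll":0,"hand":70}

```text
time: 33.9
position: [0.5916, 0.0241, 0.2139]
tool_rot: [3.081, 0.614, 0.0]
ft_force: [-0.4, -0.5, -0.3]
grip_width: 0.802
grip_force: 0.0
```

```bash
python3 pic.py c7
```

```text
[0.59182254 0.02124278 0.21344484]
```

View pics/c7.png

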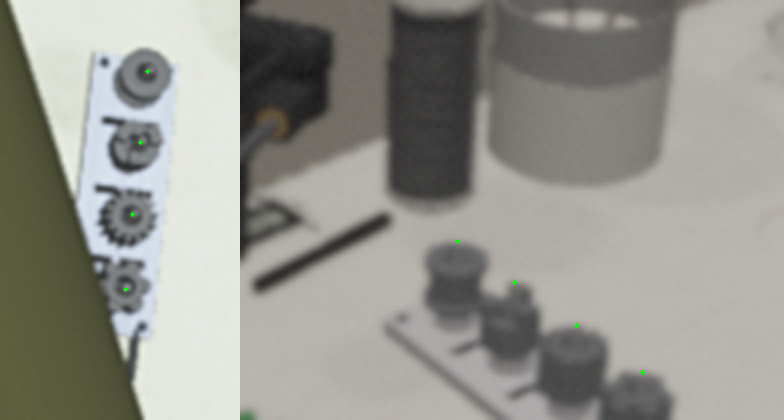

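All four prints sit level on their seats, in the order star, gear, coupling, pulley from the handle, and the arm is clear. I'm handing in.

```bash
python3 -c "
from bench import *
print(close_job())"
```

```text
the job is handed in; nothing more can be done
None
```

All four prints are on the curing rack in their original order from the handle (star, gear, coupling, pulley), each lowered on to its seat and released. I handed the job in at about 34 s; no verdict was shown.

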